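# Slide the tray of small boat hulls home under the low drying shelf

## Robot

A 6-joint arm with a two-finger parallel gripper is mounted at the origin on the work surface. World frame = base frame: x ahead of the robot, y to its left, z up, the work surface at z = 0. Lengths are in m, angles in rad, forces in N, time in s.
With the tool pointing down it reaches from about 0.3 to 0.775 m from the base axis. Payload 14.6 kg.
Tool frame: the origin (TCP) lies at the very end of the fingers, on their centre line; the grasp point (between the pads) lies 19 mm behind it; z points along the fingers, x is the direction in which the jaws open and shut, and the axes are right-handed (so a half turn about z gives the same grasp; the last joint's range is limited). The gripper opens to 94 mm and grips with 3 to 60 N. Pads are 16 mm wide; open, the fingers measure 119 mm over their backs; the gripper's body (75 mm by 177 mm) begins 78 mm behind the grasp point.
Start: joints at [1.281, 0.3, 1.521, -0, 1.321, -0.067], TCP at [0.122, 0.536, 0.179] pointing down, gripper open.
Joint ranges: [-3.03, 3.03], [-0.79, 2.21], [0.23, 2.52], [-1.04, 4.18], [0, 3.07], [-2.55, 2.55]. Speed limits (rad/s): [2.22, 2.22, 2.57, 3.14, 3.14, 3.14].

## Interface

Orientations are given as [roll, pitch, yaw] about the fixed x, y, z axes, in that order (R = Rz(yaw) Ry(pitch) Rx(roll)).
In Python, from station import ctrl gives the robot as it stands.
- The arm moves only by the shell command python3 -m inch 'ROWS' [FORCE]. ROWS is JSON, one flat list of numbers, 7 for each row, row after row: the shift along the tool's x, y, z in cm, then the turn, a rotation vector about the tool's x, y, z in rad, then the opening, from 0 (shut) to 1 (fully open). In form: [tx, ty, tz, wx, wy, wz, claw, tx, ty, tz, wx, wy, wz, claw, ...]. A call has 1 to 20 rows; each row shifts and turns the commanded pose from where the row before left it, along the tool's axes as they then stand; what a row does not reach is not made up. A row lasts 1/8 s, in which the tool goes at most 62.5 mm and 10.7 degrees, less where a joint would pass 70% of its speed; a pose out of reach is approached as far as the arm can. A call is refused whole if a number of a shift passes 6.25 or a number of a turn 0.188, either way. A call with a gripper value outside its range is refused whole. The fingers move at their own pace and stop on an object; FORCE is the grip in N (left out, the last holds). Time passes only in rows, so rows that do not move let the fingers close. It gives the time, the measured TCP pose, the force and the opening at its end, in the units of the state.
- ctrl.get_obs(): the state, without advancing time (a new reading comes with each control period).
- ctrl.camera(name): name is "scene" or "top" or "wrist"; returns (picture, depth): 384x512x3 uint8, red, green, blue; 384x512 float32, m along the optical axis (not along the pixel's ray), 0 where there is no reading.
- ctrl.camera_params(name): a dict with "vertical_fov" (degrees; the focal length in pixels is half the picture's height over the tangent of half this angle, whatever the lens; pixels are square), "cx", "cy" (the principal point, pixels), "distortion" ([k1, k2, p1, p2, k3] as OpenCV has them; the pictures are not rectified), "camera_from_world" (4x4, takes a point from world to camera coordinates); the wrist camera has in their place "mount" (4x4, takes a point from camera to tool coordinates, whose origin is the TCP and whose axes are the tool frame's). Camera axes: x right, y down, z forward; pixel columns grow to the right and rows downward; lengths in m; the calibration is good to about 2 mm. A picture is of the moment at which its call begins: read the wrist's pose just before it. camera_params takes no time and is no camera call.
- ctrl.hand_in(): hands the job in, once; it reports no verdict.
Trained networks look in the newest picture that a camera, given by its name, has taken for a name from the list of things; names that differ only in an ending like _2 or _b are one class to them, and where a whole thing is asked for, a point or a joint stands for the part that bears it (a point fixed in the world has none). Each returns a list of dicts, best first, with "score" (0 to 1); they miss things now and then, are a little off and sometimes report something else, mostly with a low value. They report only what shows in the picture. A call takes as long as a camera call. They do not tell look-alikes from the thing itself.
- ctrl.spot_in(camera, label): "bbox" ([centre column, centre row, width, height] in pixels, round what is visible of it).
- ctrl.place_of(camera, label): "centre" ([column, row] in pixels: a listed point, or the origin of a listed thing).
The state is a dict: "time_s": time; "qpos": joint angles; "joint_vel": joint speeds; "tau": joint torques, N m; "ee_pos": TCP position; "eef_rot": TCP orientation; "force": force on the tool from outside, world axes, zero at the start; "moment": the same for the moment, N m; "grip_width": finger opening in m.
Only numpy, scipy, OpenCV 4.12 (cv2) and the standard library are available. Lean on these libraries where they do the work, as an engineer would, in place of code of your own. Each camera call takes 0.05 s, during which the arm holds its last target. There are 200 camera calls.

## Task

Take the wooden tray of little boat hulls by its bar handle and slide it flat along the bench, without leaning down on it, square in under the low drying shelf, with neither the hulls nor the gripper touching the shelf. Somewhere under there a sprung buffer stops it, and you can only feel where: press the tray against the buffer for a moment with about 8 N more than it takes to slide it, never putting 15 N on the shelf, then let go so that the tray stays square and resting against the buffer. Leave the glue jar, the parts box and the screwdriver where they are.

Things in the scene. Friction and masses are not known exactly. Their poses are not given: they have to be found in the camera images.
- tray: open wooden tray standing on the bench, 130 mm along its x, 150 mm along its y, 28 mm high, 0.4 to 0.65 kg empty, carrying two loose hulls. Origin: centre of its underside. +x points to its plain rear wall, which goes under the shelf first; the bar handle is on the -x side. It slides on the bench against 3 to 6 N of friction, more if pressed down.
- handle (a point): middle of the tray's bar handle, at (-110, 0, 26) mm in the tray's frame: a wooden bar 100 mm long along the tray's y, 12 mm thick along x, from 19 to 33 mm above the bench, on two 12 mm wide arms at y = -44 and +44 mm; 39 mm of free room between the bar and the tray's front wall.
- hull_a: plain wooden boat hull about 120 x 44 x 34 mm, 0.1 kg, lying loose deck-down across the tray, its length along the tray's y. Origin: centre of its underside. It can slide a few mm in the tray. Its keel stands about 39 mm above the bench.
- hull_b: second, white painted hull of the same size, beside the first, likewise loose in the tray.
- shelf: low plywood drying shelf fixed to the bench. Origin: at bench level below the middle of its board's front edge; +x points inward under the board, -x out of its open mouth. Board 200 mm deep, 226 mm wide, underside 54 mm and top 69 mm above the bench. Side cheeks leave a mouth 190 mm wide. Three hulls are fixed on top, 65 mm or more behind the front edge, up to 103 mm high.
- front_edge (a point): middle of the lower front edge of the board, at (0, 0, 54) mm in the shelf's frame. Under the board is a sprung rubber buffer whose depth is not measured: the tray's rear wall first meets it with the tray's origin between 5 mm outside and 35 mm inside the front edge (70 to 30 mm of tray still sticking out). It yields 4 N per mm for 5 mm, then is hard. On release the tray's friction holds it against the buffer.
- glue_jar: white jar, 60 mm across, 85 mm high, on the bench; leave alone. Origin: centre of its underside.
- parts_box: small open wooden box 90 x 110 x 40 mm on the bench; leave alone. Origin: centre of its underside.
- screwdriver: screwdriver lying on the bench; leave alone. Origin: near its middle, at its underside.
Not all that is in view belongs to the job. Leave any purple look-alike of the tray alone. What is shaped like the hull_a but turquoise is not meant.

How it is judged:
By the outcome, as a careful person would: the job done as asked, in the order asked, and still so for the second after the job is handed in, with the robot touching nothing.
It also fails if it takes over 72 s, if anything falls off the work surface, if the arm or the gripper's body presses on something with over 40 N, if the wrist force passes 120 N, or if a joint passes its speed limit or range.

## Working session

There is one attempt and no reset: what is moved stays moved. The work goes in short steps, Python scripts to look and compute and a shell command to move; the robot and the scene stay as the last step left them, time stands still between calls to the robot, and variables do not carry over. Pictures are saved under pics/ and viewed, about 8 in all and at most 12, crops included, and the job is handed in when it is done.

```bash
ls; mkdir -p pics
cat > h.py <<'E'
import numpy as np, cv2
from station import ctrl
from scipy.spatial.transform import Rotation as R
def cam(name):
    o=ctrl.get_obs(); im,d=ctrl.camera(name); p=ctrl.camera_params(name)
    f=192/np.tan(np.radians(p["vertical_fov"])/2)
    K=np.array([[f,0,p["cx"]],[0,f,p["cy"]],[0,0,1]]); D=np.array(p["distortion"],float)
    if "mount" in p:
        T=np.eye(4);T[:3,:3]=R.from_euler('xyz',o["eef_rot"]).as_matrix();T[:3,3]=o["ee_pos"]
        W=T@np.array(p["mount"])
    else: W=np.linalg.inv(np.array(p["camera_from_world"]))
    return im,d,K,D,W
def ray(px,K,D,W):
    n=cv2.undistortPoints(np.array(px,float).reshape(-1,1,2),K,D).reshape(-1,2)
    return np.c_[n,np.ones(len(n))]@W[:3,:3].T, W[:3,3]
def at_z(px,z,K,D,W):
    r,c=ray(px,K,D,W); return c+r*((z-c[2])/r[:,2])[:,None]
def cloud(d,K,D,W):
    v,u=np.mgrid[:384,:512]; r,c=ray(np.c_[u.ravel(),v.ravel()],K,D,W)
    P=c+r*d.ravel()[:,None]; P[d.ravel()==0]=np.nan; return P.reshape(384,512,3)
def save(n,im): cv2.imwrite('pics/'+n,im[:,:,::-1])
E
python3 - <<'E'
from h import *
print(ctrl.get_obs())
ims=[]
for n in("scene","top"):
    im,d,K,D,W=cam(n); ims.append(im); print(n,W[:3,3].round(3))
    save(n+'.png',im); P=cloud(d,K,D,W); np.savez(n+'.npz',im=im,P=P,K=K,D=D,W=W)
    for l in("tray","handle","hull_a","shelf","front_edge","glue_jar","parts_box","screwdriver"):
        for x in ctrl.place_of(n,l)[:3]:
            u,v=x["centre"]; z={"handle":.026,"front_edge":.054}.get(l,0)
            print(n,l,round(x["score"],2),np.round([u,v]),at_z([u,v],z,K,D,W)[0].round(3))
E
```

```text
pics
{'time_s': 0.0, 'qpos': array([ 1.28140897e+00,  3.00454608e-01,  1.52157091e+00, -3.48355004e-05,
        1.32067015e+00, -6.65617520e-02]), 'joint_vel': array([ 1.95527133e-03, -4.86091539e-04,  5.16346620e-05, -1.55733768e-04,
       -2.86664178e-03,  1.84834232e-04]), 'tau': array([-3.65784181e-03, -5.31797254e+01, -3.52743888e+01,  7.06721703e-02,
        2.42871634e-02,  1.84582700e-05]), 'ee_pos': array([0.12145428, 0.53613432, 0.17799969]), 'eef_rot': array([-3.14155296e+00,  1.10282436e-03,  1.34797939e+00]), 'force': array([-0.77815426, -0.72298584,  0.39524951]), 'moment': array([-0.03825343,  0.02526285,  0.02146097]), 'grip_width': 0.09388853468617488}
scene [ 1.015 -0.559  0.947]
scene tray 0.71 [152. 217.] [ 0.352 -0.229 -0.   ]
scene tray 0.61 [270. 200.] [0.54  0.003 0.   ]
scene handle 0.77 [243. 169.] [0.434 0.021 0.026]
scene handle 0.68 [175. 180.] [ 0.325 -0.12   0.026]
scene handle 0.54 [323. 238.] [ 0.722 -0.019  0.026]
scene hull_a 0.95 [258. 190.] [0.495 0.008 0.   ]
scene hull_a 0.85 [295. 149.] [ 0.48   0.185 -0.   ]
scene hull_a 0.55 [276. 206.] [ 0.
[... 486 characters left out ...]
p tray 0.95 [256. 194.] [ 0.534 -0.005  0.   ]
top tray 0.95 [332. 261.] [ 0.347 -0.216  0.   ]
top tray 0.35 [258. 130.] [ 0.727 -0.01   0.   ]
top handle 0.66 [244. 225.] [0.441 0.029 0.026]
top handle 0.61 [300. 269.] [ 0.322 -0.123  0.026]
top hull_a 0.91 [252. 204.] [0.504 0.008 0.   ]
top hull_a 0.77 [196. 211.] [0.485 0.165 0.   ]
top hull_a 0.71 [258. 184.] [ 0.562 -0.008  0.   ]
top shelf 0.95 [255. 138.] [0.703 0.001 0.   ]
top front_edge 0.85 [259. 127.] [ 0.716 -0.013  0.054]
top glue_jar 0.95 [140. 184.] [0.561 0.331 0.   ]
top parts_box 0.69 [389. 181.] [ 0.573 -0.389  0.   ]
top parts_box 0.19 [244. 229.] [0.435 0.028 0.   ]
top screwdriver 0.83 [136. 260.] [0.345 0.326 0.   ]
```

Run:
```python
import cv2
a=cv2.imread('pics/scene.png')[80:340,110:440];cv2.imwrite('pics/scene_c.png',cv2.resize(a,None,fx=2.3,fy=2.3,interpolation=cv2.INTER_CUBIC))
a=cv2.imread('pics/top.png')[80:290,110:410];cv2.imwrite('pics/top_c.png',cv2.resize(a,None,fx=2.6,fy=2.6,interpolation=cv2.INTER_CUBIC))
```

```text
(no output)
```

View pics/scene_c.png

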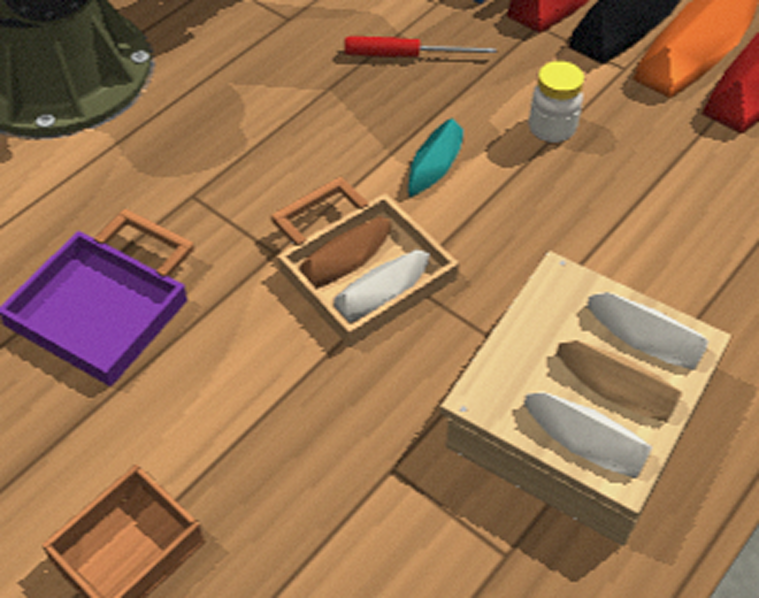

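View pics/top_c.png

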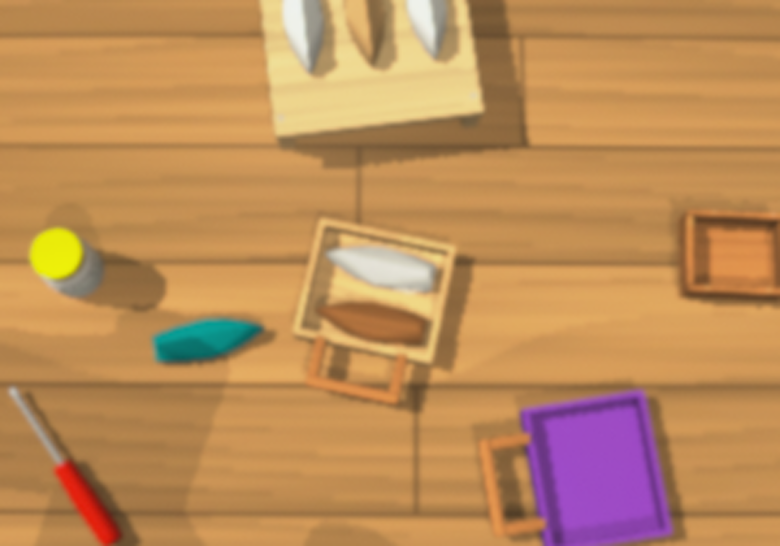

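Two tray-shaped things show: the wooden tray with hulls at top-full (256,194), which has the brown and white hulls, and a purple one at (332,261), the look-alike to leave alone. The turquoise hull at (196,211) is also not meant. The shelf's front edge is at about (256,130). The tray is yawed about -13° and the shelf about +7°. Next I measure both from depth.

Run:
```python
from h import *
from scipy.spatial import cKDTree
for n in("top","scene"):
    z=np.load(n+'.npz'); P=z['P']; 
    def rect(x0,x1,y0,y1,z0,z1,t):
        Q=P.reshape(-1,3); m=(Q[:,0]>x0)&(Q[:,0]<x1)&(Q[:,1]>y0)&(Q[:,1]<y1)&(Q[:,2]>z0)&(Q[:,2]<z1)
        Q=Q[m]; 
        # drop isolated points
        k=cKDTree(Q[:,:2]); Q=Q[np.array([len(a) for a in k.query_ball_point(Q[:,:2],.008)])>4]
        r=cv2.minAreaRect((Q[:,:2]*1000).astype(np.float32))
        print(n,t,len(Q),'c',np.round(r[0],1),'size',np.round(r[1],1),'ang',round(r[2],2),'zmed',Q[:,2].mean().round(4)); return Q
    b=P[150:160,100:115] if n=="top" else P[250:260,200:210]
    print('bench',np.nanmean(b[...,2]).round(4),np.nanstd(b[...,2]).round(4))
    s=rect(.6,1.0,-.2,.2,.06,.076,'shelf')
    q=rect(.45,.65,-.12,.12,.015,.05,'tray')
    q=rect(.38,.65,-.12,.12,.015,.05,'tray+handle')
    q=rect(.38,.46,-.12,.12,.015,.05,'handle')
    np.savez(n+'_s.npz',s=s)
```

```text
bench 0.0011 0.0023
top shelf 3822 c [808.2  10.4] size [204.8 227.1] ang 7.29 zmed 0.0702
top tray 1587 c [521.    5.5] size [150.4 163.1] ang 77.95 zmed 0.0303
top tray+handle 1813 c [511.3   7.6] size [150.5 182. ] ang 77.51 zmed 0.0306
top handle 264 c [438.    9.7] size [125.1  47.1] ang 87.14 zmed 0.0327
bench 0.0004 0.0018
scene shelf 5517 c [810.7  12.2] size [200.7 231.1] ang 7.35 zmed 0.0695
scene tray 2048 c [524.1   8.3] size [154.4 166.7] ang 77.81 zmed 0.0279
scene tray+handle 2282 c [500.6 -24.7] size [228.8 198.6] ang 77.81 zmed 0.0282
scene handle 271 c [433.4 -26.4] size [202.1  50. ] ang 72.49 zmed 0.0308
```

```bash
python3 -m inch '[0,0,0,0,0,0.174,0.4, 0,0,0,0,0,0.174,0.4, 0,0,0,0,0,0.174,0.4, 0,0,0,0,0,0.174,0.4, 0,0,0,0,0,0.174,0.4, 0,0,0,0,0,0.174,0.4, 0,0,0,0,0,0.174,0.4, 0,0,0,0,0,0.174,0.4, 0,0,0,0,0,0.174,0.4, 3.7,3.9,0,0,0,0,0.4, 3.7,3.9,0,0,0,0,0.4, 3.7,3.9,0,0,0,0,0.4, 3.7,3.9,0,0,0,0,0.4, 3.7,3.9,0,0,0,0,0.4, 3.7,3.9,0,0,0,0,0.4, 3.7,3.9,0,0,0,0,0.4, 3.7,3.9,0,0,0,0,0.4, 3.7,3.9,0,0,0,0,0.4, 3.7,3.9,0,0,0,0,0.4, 3.7,3.9,0,0,0,0,0.4]' 
python3 -m inch '[0,0,0,0,0,0,0.4,0,0,0,0,0,0,0.4]'
python3 - <<'E'
from h import *
im,d,K,D,W=cam("wrist"); save('w1.png',im); print(W[:3,3].round(3))
np.savez('w1.npz',im=im,P=cloud(d,K,D,W),K=K,D=D,W=W)
for l in("handle","tray"):
    for x in ctrl.place_of("wrist",l)[:2]:
        print(l,x["score"],np.round(x["centre"]),at_z(x["centre"],.026 if l=="handle" else 0,K,D,W)[0].round(4))
E
```

```text
time_s: 3.4
ee_pos: [0.4268, 0.0278, 0.1788]
eef_rot: [-3.141, -0.001, -0.218]
force: [0.4, 1.0, 1.2]
grip_width: 0.0373
time_s: 3.65
ee_pos: [0.4258, 0.0299, 0.1785]
eef_rot: [-3.141, 0.0, -0.218]
force: [-0.9, -0.0, -0.9]
grip_width: 0.038
[0.44  0.097 0.385]
handle 0.93 [257. 178.] [0.4311 0.0218 0.026 ]
tray 0.89 [333. 169.] [0.5401 0.0063 0.    ]
tray 0.82 [238. 327.] [ 0.3459 -0.2254  0.    ]
```

View pics/w1.png

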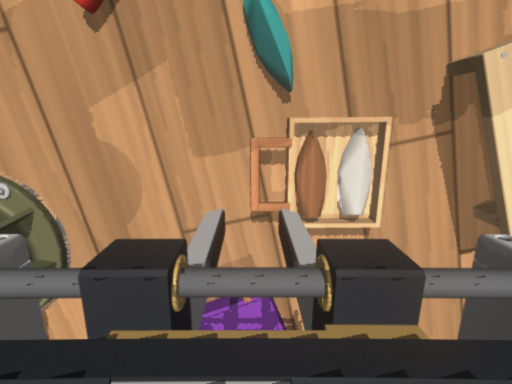

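The wrist view shows the wooden tray (290–390, 118–227) with the brown and white hulls and its bar handle at (255,175). That confirms the choice. Now I fit its pose from this view.

Run:
```python
from h import *
z=np.load('w1.npz'); K,D,W=z['K'],z['D'],z['W']; P=z['P']
sub=P[110:235,240:400]; m=(sub[...,2]>.014)&(sub[...,2]<.05)
m=m.astype(np.uint8); n,lab,st,ce=cv2.connectedComponentsWithStats(m); i=1+st[1:,4].argmax(); m=lab==i
ys,xs=np.nonzero(m); px=np.c_[xs+240,ys+110].astype(float)
Q=at_z(px,.030,K,D,W)[:,:2]*1000
hq=px[:,0]<283
for t,s in(("all",np.ones(len(Q),bool)),("tray",px[:,0]>289)):
    r=cv2.minAreaRect(Q[s].astype(np.float32)); print(t,np.round(r[0],1),np.round(r[1],1),r[2])
bar=px[:,0]<260; r=cv2.minAreaRect(Q[bar].astype(np.float32)); print('bar',np.round(r[0],1),np.round(r[1],1),r[2])
# by hand corners: bar outer 
print(at_z([[251,138],[251,211],[259,147],[259,204]],.033,K,D,W).round(4))
print(at_z([[289,118],[390,118],[380,227],[290,227]],.028,K,D,W).round(4))
```

```text
all [511.1   9.9] [149.2 179.9] 77.59410858154297
tray [536.    4.5] [149.2 128.9] 77.59410858154297
bar [429.1  28.1] [99.3 11.9] 77.88597869873047
[[ 0.435   0.0765  0.033 ]
 [ 0.4137 -0.0197  0.033 ]
 [ 0.4427  0.0631  0.033 ]
 [ 0.4265 -0.0123  0.033 ]]
[[ 0.4878  0.0902  0.028 ]
 [ 0.6131  0.0621  0.028 ]
 [ 0.5851 -0.0835  0.028 ]
 [ 0.4618 -0.0564  0.028 ]]
```

```bash
python3 -m inch '[0.37,0.16,2,0,0,0,0.38, 0,0,2.5,0,0,0,0.38, 0,0,2.5,0,0,0,0.38, 0,0,2.5,0,0,0,0.38, 0,0,2.5,0,0,0,0.38, 0,0,1.7,0,0,0,0.38, 0,0,1,0,0,0,0.38, 0,0,1,0,0,0,0.38, 0,0,0.7,0,0,0,0.38, 0,0,0.5,0,0,0,0.38, 0,0,0,0,0,0,0.38, 0,0,0,0,0,0,0.38]'
python3 - <<'E'
from h import *
print(ctrl.get_obs()["force"])
im,d,K,D,W=cam("wrist"); save('w2.png',im[100:])
E
```

```text
time_s: 5.3
ee_pos: [0.4295, 0.0271, 0.0098]
eef_rot: [-3.142, -0.0, -0.218]
force: [0.9, 0.0, 0.0]
grip_width: 0.0358
[0.86756792 0.0152136  0.00236046]
```

View pics/w2.png

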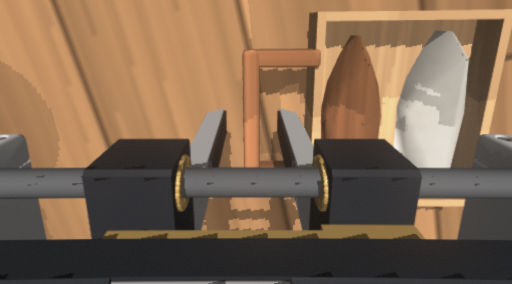

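The fingers straddle the bar (bar at column 251, fingers at 215 and 290). I close with 40 N.

```bash
python3 -m inch '[0,0,0,0,0,0,0.3, 0,0,0,0,0,0,0.2, 0,0,0,0,0,0,0.1, 0,0,0,0,0,0,0,0,0,0,0,0,0,0,0,0,0,0,0,0,0,0,0,0,0,0,0,0,0,0,0,0,0,0,0]' 40; python3 -c "
from h import *
o=ctrl.get_obs();print(o['force'],o['moment'],o['ee_pos'])"
```

```text
time_s: 6.35
ee_pos: [0.4294, 0.0272, 0.0096]
eef_rot: [3.142, -0.0, -0.218]
force: [0.1, 0.1, -0.0]
grip_width: 0.0005
[ 0.0712612   0.06636766 -0.01874308] [-0.09460121  0.1159797   0.00069781] [0.42939461 0.02716213 0.00956337]
```

Run:
```python
from h import *
im,d,K,D,W=cam("wrist"); a=im[90:340]
im2,_,K2,D2,W2=cam("scene"); b=cv2.resize(im2[120:270,190:340],(400,400),interpolation=cv2.INTER_CUBIC)
c=np.zeros((400,800,3),np.uint8); c[:195,:400]=cv2.resize(a,(400,195)); c[:,400:]=b; save('w3.png',c)
```

```text
(no output)
```

View pics/w3.png

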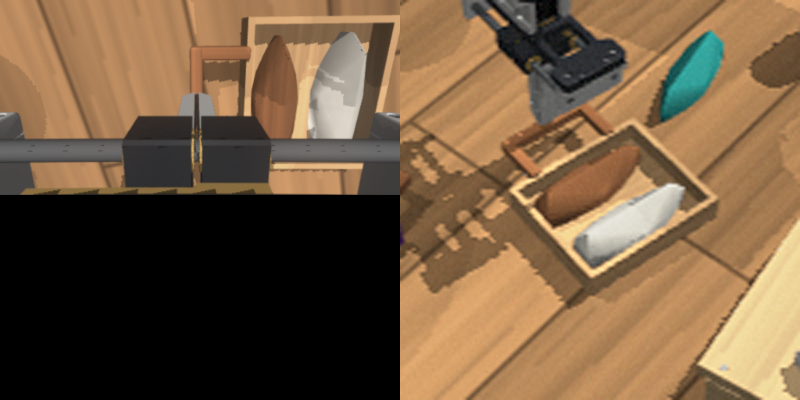

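Run:
```python
from h import *
im,d,K,D,W=cam("wrist"); o=ctrl.get_obs(); Wi=np.linalg.inv(W)
pr=lambda p: cv2.projectPoints((Wi[:3,:3]@np.array(p)+Wi[:3,3])[None],np.zeros(3),np.zeros(3),K,D)[0].ravel().round(1)
print('TCP',o["ee_pos"],pr(o["ee_pos"]), 'bar centre',pr([.4291,.0275,.033]))
P=cloud(d,K,D,W)
for r in range(205,250,5): print(r,P[r,245:257:4].round(3).tolist())
S,ds,Ks,Ds,Ws=cam("scene"); 
i=np.linalg.inv(Ws); print(cv2.projectPoints((i[:3,:3]@o["ee_pos"]+i[:3,3])[None],np.zeros(3),np.zeros(3),Ks,Ds)[0].ravel())
Q=cloud(ds,Ks,Ds,Ws)
for r in range(154,180,2): print(r,Q[r,[244,248,252,256]].round(3).tolist())
print(o["qpos"].round(3).tolist(),o["grip_width"])
```

```text
TCP [0.4293623  0.02715528 0.00954566] [252.1 209.2] bar centre [251.7 219.3]
205 [[0.427, 0.039, 0.033], [0.43, 0.038, 0.033], [0.432, 0.038, 0.033]]
210 [[0.427, 0.038, 0.041], [0.429, 0.036, 0.037], [0.432, 0.036, 0.037]]
215 [[0.427, 0.038, 0.051], [0.429, 0.036, 0.048], [0.432, 0.035, 0.047]]
220 [[0.427, 0.038, 0.06], [0.429, 0.036, 0.057], [0.432, 0.035, 0.056]]
225 [[0.427, 0.038, 0.069], [0.429, 0.036, 0.065], [0.432, 0.035, 0.064]]
230 [[0.428, 0.038, 0.076], [0.429, 0.036, 0.072], [0.431, 0.035, 0.071]]
235 [[0.428, 0.038, 0.082], [0.429, 0.036, 0.079], [0.432, 0.036, 0.08]]
240 [[0.434, 0.061, 0.141], [0.429, 0.036, 0.086], [0.431, 0.036, 0.086]]
245 [[0.434, 0.061, 0.143], [0.429, 0.036, 0.091], [0.431, 0.035, 0.091]]
[243.93681607 170.76138217]
154 [[0.443, 0.017, 0.092], [0.445, 0.03, 0.083], [0.507, -0.021, 0.167], [0.512, -0.012, 0.163]]
156 [[0.443, 0.017, 0.084], [0.446, 0.028, 0.078], [0.507, -0.021, 0.16], [0.507, -0.008, 0.149]]
158 [[0.444, 0.016, 0.079], [0.446, 0.028, 0.07], [0.503, -0.017, 0.147], [0.506, -0.007, 0.141]]
160 [[0.442, 0.017, 0.069], [0.445, 0
[... 291 characters left out ...]
, 0.03], [0.443, 0.045, 0.023], [0.438, 0.066, 0.001]]
168 [[0.435, 0.023, 0.028], [0.438, 0.034, 0.021], [0.435, 0.053, 0.002], [0.44, 0.063, -0.003]]
170 [[0.437, 0.02, 0.025], [0.431, 0.041, 0.002], [0.439, 0.048, 0.002], [0.446, 0.056, -0.0]]
172 [[0.427, 0.029, 0.001], [0.436, 0.036, 0.001], [0.444, 0.043, 0.001], [0.452, 0.05, 0.002]]
174 [[0.432, 0.024, 0.001], [0.441, 0.031, 0.002], [0.448, 0.038, 0.001], [0.455, 0.046, -0.001]]
176 [[0.436, 0.019, 0.0], [0.446, 0.025, 0.003], [0.453, 0.033, 0.001], [0.478, 0.022, 0.029]]
178 [[0.44, 0.015, -0.001], [0.449, 0.022, -0.001], [0.456, 0.029, -0.001], [0.482, 0.016, 0.029]]
[-0.022, 0.276, 2.004, -0.0, 0.862, 0.196] 0.00034566547150606373
```

The picture and depth from both cameras agree. The closed fingertips end about 26 mm above the reported TCP, just over the bar (tips at z≈0.036), so the gripper shut above the bar without touching it. I reopen and go down in small, force-checked steps.

```bash
python3 -m inch '[0,0,0,0,0,0,0.38, 0,0,0,0,0,0,0.38, 0,0,0,0,0,0,0.38,0,0,0,0,0,0,0.38,0,0,0.3,0,0,0,0.38, 0,0,0.3,0,0,0,0.38,0,0,0,0,0,0,0.38]'
python3 - <<'E'
from h import *
o=ctrl.get_obs(); print(o['force'],o['qpos'].round(4).tolist())
for n in("wrist","scene"):
    im,d,K,D,W=cam(n); P=cloud(d,K,D,W)
    if n=="wrist":
        # both fingers' profile
        for c in (218,222,284,288): print(c,[(r,*P[r,c].round(3).tolist()) for r in range(196,226,3)])
        a=im[90:340]
    else: b=cv2.resize(im[120:220,190:290],(600,600),interpolation=cv2.INTER_CUBIC)
save('s4.png',b)
E
```

```text
time_s: 7.42
ee_pos: [0.4292, 0.0272, 0.0032]
eef_rot: [3.141, 0.001, -0.218]
force: [-0.8, -0.5, -0.7]
grip_width: 0.0355
[-0.81680363 -0.45011926 -0.66418661] [-0.022, 0.2882, 2.0068, -0.0, 0.8472, 0.196]
218 [(196, 0.404, 0.043, -0.0), (199, 0.404, 0.04, -0.0), (202, 0.404, 0.038, 0.001), (205, 0.403, 0.036, 0.0), (208, 0.402, 0.033, 0.0), (211, 0.409, 0.042, 0.038), (214, 0.41, 0.042, 0.044), (217, 0.41, 0.042, 0.048), (220, 0.411, 0.042, 0.054), (223, 0.412, 0.042, 0.06)]
222 [(196, 0.408, 0.042, 0.0), (199, 0.407, 0.04, 0.0), (202, 0.407, 0.037, 0.0), (205, 0.406, 0.035, -0.0), (208, 0.411, 0.042, 0.031), (211, 0.412, 0.042, 0.038), (214, 0.412, 0.04, 0.04), (217, 0.412, 0.04, 0.044), (220, 0.412, 0.039, 0.049), (223, 0.413, 0.039, 0.054)]
284 [(196, 0.456, 0.031, -0.0), (199, 0.456, 0.029, 0.0), (202, 0.456, 0.026, -0.001), (205, 0.455, 0.024, -0.001), (208, 0.455, 0.021, -0.0), (211, 0.452, 0.032, 0.037), (214, 0.451, 0.032, 0.043), (217, 0.451, 0.033, 0.048), (220, 0.45, 0.033, 0.054), (223, 0.45, 0.032, 0.058)]
288 [(196, 0.46, 0.031, 0.001), (199, 0.459, 0.028, 0.001), (202, 0.459, 0.026, -0.0), (205, 0.458, 0.024, 0.001), (208, 0.458, 0.021, -0.001), (211, 0.455, 0.032, 0.037), (214, 0.454, 0.031, 0.042), (217, 0.453, 0.032, 0.048), (220, 0.453, 0.032, 0.053), (223, 0.452, 0.033, 0.059)]
```

View pics/s4.png

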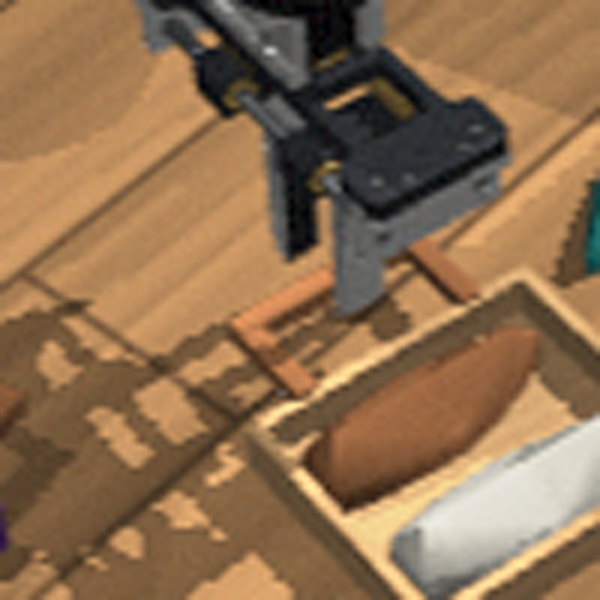

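The picture shows the fingers straddling the bar at its middle, with their tips only around bar-top height. I go lower, watching the force.

```bash
python3 -m inch '[0,0,0.3,0,0,0,0.38,0,0,0.3,0,0,0,0.38, 0,0,0.3,0,0,0,0.38,0,0,0.3,0,0,0,0.38,0,0,0,0,0,0,0.38]'; python3 -m inch '[0,0,0.2,0,0,0,0.38, 0,0,0.2,0,0,0,0.38,0,0,0.1,0,0,0,0.38,0,0,0,0,0,0,0.38]'
python3 - <<'E'
from h import *
o=ctrl.get_obs(); print(o['force'])
im,d,K,D,W=cam("wrist"); P=cloud(d,K,D,W)
for c in (220,286): print(c,[(r,*P[r,c].round(3).tolist()) for r in range(202,216,2)])
E
```

```text
time_s: 8.15
ee_pos: [0.4292, 0.0272, -0.0087]
eef_rot: [3.141, 0.0, -0.218]
force: [0.1, -0.4, -0.1]
grip_width: 0.0358
time_s: 8.65
ee_pos: [0.4293, 0.0272, -0.0135]
eef_rot: [3.142, 0.0, -0.218]
force: [-0.2, 0.0, -0.1]
grip_width: 0.0358
[-0.19216876  0.00530822 -0.065958  ]
220 [(202, 0.408, 0.042, -0.001), (204, 0.408, 0.04, -0.001), (206, 0.407, 0.039, 0.0), (208, 0.407, 0.038, 0.0), (210, 0.41, 0.041, 0.017), (212, 0.411, 0.042, 0.023), (214, 0.411, 0.041, 0.025)]
286 [(202, 0.456, 0.032, 0.0), (204, 0.456, 0.03, -0.001), (206, 0.456, 0.028, -0.001), (208, 0.455, 0.027, 0.001), (210, 0.454, 0.032, 0.018), (212, 0.453, 0.032, 0.023), (214, 0.453, 0.032, 0.026)]
```

```bash
python3 -m inch '[0,0,0.2,0,0,0,0.38, 0,0,0.2,0,0,0,0.38,0,0,0,0,0,0,0.38]';python3 -m inch '[0,0,0,0,0,0,0.3, 0,0,0,0,0,0,0.2, 0,0,0,0,0,0,0.1, 0,0,0,0,0,0,0,0,0,0,0,0,0,0,0,0,0,0,0,0,0]' 40; python3 -c "
from h import *
o=ctrl.get_obs();print(o['force'],o['moment'],o['grip_width'])"
```

```text
time_s: 9.07
ee_pos: [0.4293, 0.0272, -0.0176]
eef_rot: [3.141, 0.0, -0.218]
force: [-1.0, 0.5, 0.1]
grip_width: 0.036
time_s: 9.82
ee_pos: [0.4294, 0.0272, -0.0174]
eef_rot: [3.142, -0.0, -0.218]
force: [-0.8, 0.1, 0.7]
grip_width: 0.0119
[-0.78906514  0.07180671  0.74246261] [-0.02015127  0.12919614  0.11757147] 0.011854342336343401
```

Gripped (11.9 mm on the 12 mm bar). The plan is to bring the tray to a staging pose on the shelf axis (handle at about (0.502, -0.028), yaw +7.3°), in two halves.

```bash
python3 -m inch '[0.51,0.26,0,0,0,-0.0214,0,0.51,0.26,0,0,0,-0.0214,0,0.51,0.26,0,0,0,-0.0214,0,0.51,0.26,0,0,0,-0.0214,0,0.51,0.26,0,0,0,-0.0214,0,0.47,0.32,0,0,0,-0.0214,0,0.47,0.32,0,0,0,-0.0214,0,0.47,0.32,0,0,0,-0.0214,0]'; python3 -m inch '[0.47,0.32,0,0,0,-0.0214,0,0.47,0.32,0,0,0,-0.0214,0,0.47,0.32,0,0,0,-0.0214,0,0.42,0.39,0,0,0,-0.0214,0,0.42,0.39,0,0,0,-0.0214,0,0.42,0.39,0,0,0,-0.0214,0,0.42,0.39,0,0,0,-0.0214,0,0.42,0.39,0,0,0,-0.0214,0,0,0,0,0,0,0,0,0,0,0,0,0,0,0]'
python3 - <<'E'
from h import *
o=ctrl.get_obs(); print(o['force'],o['moment'],o['grip_width'])
im,d,K,D,W=cam("top"); save('t5.png',cv2.resize(im[90:250,180:340],(640,640),interpolation=cv2.INTER_CUBIC))
P=cloud(d,K,D,W); np.savez('t5.npz',im=im,P=P,K=K,D=D,W=W)
im,d,K,D,W=cam("wrist"); save('w5.png',im)
np.savez('w5.npz',im=im,P=cloud(d,K,D,W),K=K,D=D,W=W)
E
```

```text
time_s: 10.82
ee_pos: [0.4647, -0.0008, -0.0174]
eef_rot: [-3.141, 0.002, -0.046]
force: [-7.2, 2.6, 7.3]
grip_width: 0.0114
time_s: 12.08
ee_pos: [0.5014, -0.0291, -0.0174]
eef_rot: [3.141, -0.0, 0.124]
force: [-1.5, -0.6, 3.0]
grip_width: 0.0112
[-1.51284785 -0.62944405  3.03853809] [-0.23336001  0.25478504  0.13077004] 0.011216239866828678
```

View pics/w5.png

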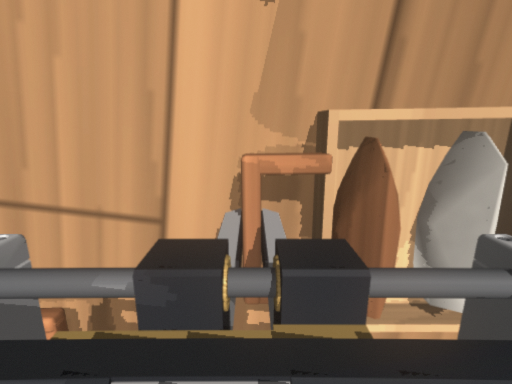

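The tray has swung square to the shelf with the hulls still in it (bar at column 251, both hulls visible). The tool is pushing down about 3 N, so I ease that off and measure tray against shelf.

```bash
python3 -m inch '[0,0,-0.05,0,0,0,0,0,0,0,0,0,0,0]'
python3 - <<'E'
from h import *
o=ctrl.get_obs(); print(o['force'],o['moment'],o['ee_pos'])
z=np.load('t5.npz'); P=z['P']; Q=P.reshape(-1,3); im=z['im'].reshape(-1,3).astype(int)
# rear wall / side edges of tray: heights 15-45 mm ahead of gripper
m=(Q[:,2]>.015)&(Q[:,2]<.05)&(Q[:,0]>.50)&(Q[:,0]<.70)&(abs(Q[:,1])<.12)
q=Q[m][:,:2]*1000; r=cv2.minAreaRect(q.astype(np.float32)); print('top tray',r)
w=np.load('w5.npz'); P=w['P']; 
# front wall rim: line of pixels at z>.02 on left side of tray
# undistort edges: bar left edge & tray wall upper edge via at_z
sub=np.nan_to_num(P[...,2]); M=(sub>.014)&(sub<.05)
K,D,W=w['K'],w['D'],w['W']
L=[];
for c in range(345,500,5):
    rr=np.nonzero(M[60:200,c])[0]
    if len(rr): L.append((c,60+rr[0]))
A=at_z(L,.028,K,D,W)[:,:2]; f=np.polyfit(A[:,0],A[:,1],1); print('side wall yaw',np.degrees(np.arctan(f[0])),'line y at x=.6',np.polyval(f,.6), np.std(A[:,1]-np.polyval(f,A[:,0])))
L=[]
for rw in range(165,205,3):
    cc=np.nonzero(M[rw,225:270])[0]
    if len(cc): L.append((225+cc[0],rw))
B=at_z(L,.033,K,D,W)[:,:2]; g=np.polyfit(B[:,1],B[:,0],1); print('bar yaw',-np.degrees(np.arctan(g[0])),B[0],B[-1])
E
```

```text
time_s: 12.42
ee_pos: [0.5013, -0.0289, -0.0172]
eef_rot: [-3.141, 0.0, 0.124]
force: [1.2, 1.0, -3.3]
grip_width: 0.0114
[ 1.20116762  0.99357947 -3.27636754] [ 0.13661475 -0.22829564  0.20953785] [ 0.50133895 -0.02889888 -0.01716363]
top tray ((611.5440063476562, -16.133148193359375), (128.9897003173828, 150.39112854003906), 8.175618171691895)
side wall yaw 7.607763448651191 line y at x=.6 0.059555890424189836 0.00016612954023390635
bar yaw 8.47228124722075 [0.48949908 0.01382264] [ 0.4928262  -0.00966924]
```

View pics/t5.png

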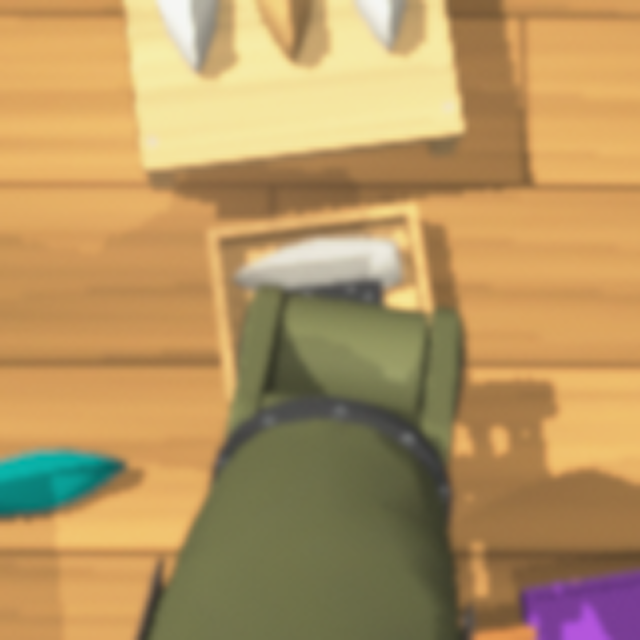

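Tray yaw is 7.6–8.2° against shelf 7.3°, lateral offset is about 1–2 mm, and 99 mm remain to the front edge. I advance along the shelf axis with a slight yaw trim, still short of the earliest buffer position.

```bash
python3 -m inch '[0.3,0,0.02,0,0,0.001,0,0.5,-0.01,0,0,0,0.001,0,0.5,-0.01,0,0,0,0.001,0,0.5,-0.01,0,0,0,0.001,0,0.5,-0.01,0,0,0,0.001,0,0.5,-0.01,0,0,0,0.001,0,0.5,-0.01,0,0,0,0.001,0]'; python3 -m inch '[0.5,-0.01,0,0,0,0.001,0,0.5,-0.01,0,0,0,0.001,0,0.5,-0.01,0,0,0,0,0,0.5,-0.01,0,0,0,0,0]'; python3 -m inch '[0.5,-0.01,0,0,0,0,0,0.5,-0.01,0,0,0,0,0,0.4,-0.01,0,0,0,0,0]';python3 -m inch '[0.2,0,0,0,0,0,0,0.2,0,0,0,0,0,0]';python3 -m inch '[0.2,0,0,0,0,0,0]';python3 -m inch '[0.2,0,0,0,0,0,0]'; python3 -c "
from h import *
print(ctrl.get_obs())"
```

```text
time_s: 13.3
ee_pos: [0.5344, -0.0244, -0.0172]
eef_rot: [3.142, 0.0, 0.117]
force: [-2.6, -0.2, -3.5]
grip_width: 0.0116
time_s: 13.8
ee_pos: [0.5542, -0.0217, -0.0172]
eef_rot: [-3.142, 0.0, 0.115]
force: [-1.2, 0.2, -2.4]
grip_width: 0.0112
time_s: 14.18
ee_pos: [0.5681, -0.0198, -0.0172]
eef_rot: [3.142, 0.0, 0.115]
force: [-1.8, 0.7, -2.8]
grip_width: 0.0118
time_s: 14.42
ee_pos: [0.5718, -0.0194, -0.0172]
eef_rot: [-3.142, 0.0, 0.115]
force: [-2.6, 1.5, -1.2]
grip_width: 0.0117
time_s: 14.55
ee_pos: [0.5738, -0.0192, -0.0171]
eef_rot: [3.142, 0.0, 0.115]
force: [-2.8, -0.1, -3.3]
grip_width: 0.0118
time_s: 14.68
ee_pos: [0.5758, -0.0189, -0.0171]
eef_rot: [3.142, 0.0, 0.115]
force: [-2.8, 0.1, -2.5]
grip_width: 0.012
{'time_s': 14.675, 'qpos': array([-9.63893106e-02,  5.87275406e-01,  1.60539707e+00, -1.86648576e-05,
        9.48951451e-01, -2.11805029e-01]), 'joint_vel': array([ 0.00669688,  0.0293724 , -0.04909759, -0.00068794,  0.02176295,
        0.00574218]), 'tau': array([ 1.45933628e-01, -6.41083503e+01, -3.02138293e+01,  1.54745565e-01,
       -5.90464063e-01, -1.74943049e-02]), 'ee_pos': array([ 0.57578638, -0.01890602, -0.01714732]), 'eef_rot': array([3.14158440e+00, 3.37680077e-05, 1.15426592e-01]), 'force': array([-2.76558028,  0.05906304, -2.48165214]), 'moment': array([-0.14683336,  0.49933213,  0.00119257]), 'grip_width': 0.012023203830889189}
```

```bash
cat > yaw.py <<'E'
from h import *
o=ctrl.get_obs(); im,d,K,D,W=cam("wrist"); P=cloud(d,K,D,W); M=np.nan_to_num(P[...,2]); M=(M>.014)&(M<.05)
L=[]
for c in range(345,440,3):
    rr=np.nonzero(M[60:200,c])[0]
    if len(rr): L.append((c,60+rr[0]))
A=at_z(L,.028,K,D,W)[:,:2]
f=np.polyfit(A[:,0],A[:,1],1)
for _ in range(3):
    k=abs(A[:,1]-np.polyval(f,A[:,0]))<.0015; A=A[k] if k.sum()>5 else A; f=np.polyfit(A[:,0],A[:,1],1)
print('side yaw',np.degrees(np.arctan(f[0])).round(2),len(A),A[:,0].min().round(3),A[:,0].max().round(3),'centre y at .6',(np.polyval(f,.6)-.0757).round(4))
print(o['force'].round(1),o['moment'].round(2),o['ee_pos'].round(4),o['time_s'])
E
python3 -m inch '[0,0,0.015,0,0,0,0,0.2,0,0,0,0,0,0,0.2,0,0,0,0,0,0,0.2,0,0,0,0,0,0]';python3 -m inch '[0.2,0,0,0,0,0,0,0.2,0,0,0,0,0,0]';python3 -m inch '[0.2,0,0,0,0,0,0]';python3 -m inch '[0.2,0,0,0,0,0,0]'; python3 yaw.py
```

```text
time_s: 15.18
ee_pos: [0.5818, -0.0182, -0.0173]
eef_rot: [3.142, -0.0, 0.115]
force: [-2.1, -0.4, -2.6]
grip_width: 0.0117
time_s: 15.42
ee_pos: [0.5858, -0.0177, -0.0173]
eef_rot: [3.142, 0.0, 0.115]
force: [-2.4, -0.1, -2.7]
grip_width: 0.0116
time_s: 15.55
ee_pos: [0.5877, -0.0175, -0.0173]
eef_rot: [3.142, 0.0, 0.115]
force: [-2.4, -0.3, -2.0]
grip_width: 0.012
time_s: 15.68
ee_pos: [0.5897, -0.0173, -0.0173]
eef_rot: [3.142, 0.0, 0.115]
force: [-2.4, -0.4, -2.8]
grip_width: 0.0118
side yaw 6.38 32 0.634 0.686 centre y at .6 -0.0163
[-2.4 -0.4 -2.8] [-0.17  0.44 -0.02] [ 0.5897 -0.0173 -0.0173] 15.675
```

```bash
python3 -m inch '[0,0,0.02,0,0,0,0,0,0,0,0,0,0,0]'; python3 yaw.py
python3 - <<'E'
from h import *
im,d,K,D,W=cam("wrist"); P=cloud(d,K,D,W); save('w6.png',im); np.savez('w6.npz',im=im,P=P,K=K,D=D,W=W)
im,d,K,D,W=cam("top"); np.savez('t6.npz',im=im,P=cloud(d,K,D,W),K=K,D=D,W=W)
E
```

```text
time_s: 15.98
ee_pos: [0.59, -0.0173, -0.0173]
eef_rot: [3.141, -0.001, 0.115]
force: [2.1, 1.0, -3.0]
grip_width: 0.0115
side yaw 6.38 32 0.634 0.686 centre y at .6 -0.0162
[ 2.1  1.  -3. ] [ 0.   -0.25  0.05] [ 0.59   -0.0173 -0.0173] 15.975
```

View pics/w6.png

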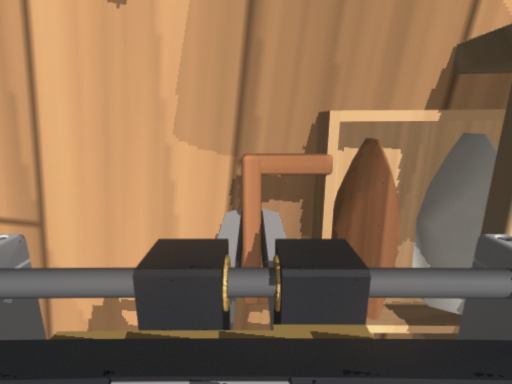

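```bash
python3 -m inch '[0,0,0.03,0,0,0,0,0,0,0,0,0,0,0]'
python3 - <<'E'
from h import *
o=ctrl.get_obs(); print(o['force'].round(1),o['moment'].round(2))
from numpy import polyfit
for n in('w5','w6'):
    w=np.load(n+'.npz'); K,D,W=w['K'],w['D'],w['W']; g=cv2.cvtColor(w['im'],cv2.COLOR_RGB2GRAY).astype(float)
    z=np.nan_to_num(w['P'][...,2]); M=(z>.014)&(z<.05)
    for a,b in((345,445),(345,500)):
        L=[(c,60+np.nonzero(M[60:200,c])[0][0]) for c in range(a,b,2) if M[60:200,c].any()]
        A=at_z(L,.028,K,D,W); f=polyfit(A[:,0],A[:,1],1); print(n,a,b,np.degrees(np.arctan(f[0])).round(2),L[0],L[-1])
    # front wall outer edge: leftmost tray pixel rows 120..148 & 178..300
    L=[(300+np.nonzero(M[r,300:360])[0][0],r) for r in list(range(116,150,2))+list(range(180,232,2)) if M[r,300:360].any()]
    A=at_z(L,.028,K,D,W); f=polyfit(A[:,1],A[:,0],1); e=A[:,0]-np.polyval(f,A[:,1]); k=abs(e)<.001; f=polyfit(A[k,1],A[k,0],1); print(n,'front wall yaw',np.degrees(-np.arctan(f[0])).round(2),k.sum(),len(k))
for n in('t5','t6'):
    Q=np.load(n+'.npz')['P'].reshape(-1,3)
    m=(Q[:,2]>.06)&(Q[:,2]<.076)&(Q[:,0]>.69)&(abs(Q[:,1])<.16); q=Q[m]; print(n,'shelf',cv2.minAreaRect((q[:,:2]*1000).astype(np.float32)))
    # front edge line: min x per y bin
    bins=np.arange(-.10,.10,.004); E=[]
    for b in bins:
        s=q[(q[:,1]>b)&(q[:,1]<b+.004)]
        if len(s)>5: E.append((b+.002,s[:,0].min()))
    E=np.array(E); f=polyfit(E[:,0],E[:,1],1); print('edge yaw',np.degrees(-np.arctan(f[0])).round(2),np.polyval(f,0).round(4))
E
```

```text
time_s: 16.38
ee_pos: [0.5899, -0.0173, -0.0174]
eef_rot: [3.141, -0.001, 0.115]
force: [0.7, 0.3, 2.6]
grip_width: 0.0115
[0.7 0.3 2.6] [ 0.03 -0.04  0.01]
w5 345 445 7.4 (345, np.int64(109)) (443, np.int64(108))
w5 345 500 7.62 (345, np.int64(109)) (499, np.int64(107))
w5 front wall yaw 7.91 43 43
w6 345 445 6.38 (345, np.int64(110)) (443, np.int64(110))
w6 345 500 21.55 (345, np.int64(110)) (499, np.int64(60))
w6 front wall yaw 6.69 43 43
t5 shelf ((808.29345703125, 10.507598876953125), (205.096923828125, 226.62196350097656), 7.337472438812256)
edge yaw 7.36 0.7077
t6 shelf ((808.3799438476562, 10.487571716308594), (205.1388702392578, 227.1950225830078), 7.313693046569824)
edge yaw 5.67 0.7119
```

Tray yaw is about 6.6° against shelf 7.3°, so I trim +0.5° and take off a little of the downward push, then feel forward for the buffer.

```bash
python3 -m inch '[0,0,-0.015,0,0,-0.004,0,0.15,0,0,0,0,-0.004,0,0.15,0,0,0,0,0,0,0.15,0,0,0,0,0,0]'; for i in 1; do python3 -m inch '[0.15,0,0,0,0,0,0]';python3 -m inch '[0.15,0,0,0,0,0,0]';python3 -m inch '[0.15,0,0,0,0,0,0]';python3 -m inch '[0.15,0,0,0,0,0,0]'; done | grep -E "pos|force"
```

```text
time_s: 16.88
ee_pos: [0.5933, -0.017, -0.0174]
eef_rot: [3.142, 0.002, 0.124]
force: [-7.7, -1.7, 8.9]
grip_width: 0.0119
ee_pos: [0.5947, -0.0168, -0.0174]
force: [-8.3, -1.9, 9.6]
ee_pos: [0.5963, -0.0166, -0.0174]
force: [-8.2, -0.5, 9.8]
ee_pos: [0.5977, -0.0164, -0.0174]
force: [-8.5, -1.6, 9.3]
ee_pos: [0.5992, -0.0162, -0.0174]
force: [-7.9, -0.8, 9.0]
```

The downward push builds up to about 9 N while sliding. I raise 0.2 mm to unload it, then continue.

```bash
(python3 -m inch '[0.05,0,-0.022,0,0,0,0,0.15,0,0,0,0,0,0]'; python3 -m inch '[0.15,0,0,0,0,0,0]';python3 -m inch '[0.15,0,0,0,0,0,0]';python3 -m inch '[0.15,0,0,0,0,0,0]') | grep -E "pos|force"
```

```text
ee_pos: [0.6011, -0.016, -0.0174]
force: [-6.8, -1.2, 7.7]
ee_pos: [0.6026, -0.0158, -0.0174]
force: [-6.9, -0.5, 6.3]
ee_pos: [0.6041, -0.0156, -0.0174]
force: [-6.9, -1.0, 6.6]
ee_pos: [0.6052, -0.0155, -0.0174]
force: [-13.8, -2.0, 11.5]
```

Contact: the force jumped from 6.9 to 14 N. I hold here, unload the vertical, and read.

```bash
(python3 -m inch '[0,0,-0.03,0,0,0,0]'; python3 -m inch '[0,0,0,0,0,0,0]';python3 -m inch '[0,0,0,0,0,0,0]') | grep -E "pos|force"
```

```text
ee_pos: [0.6052, -0.0155, -0.0174]
force: [-7.1, -1.6, 3.2]
ee_pos: [0.6052, -0.0155, -0.0174]
force: [-8.4, -1.2, 5.7]
ee_pos: [0.6052, -0.0155, -0.0174]
force: [-8.1, -1.2, 5.4]
```

```bash
(python3 -m inch '[0,0,-0.02,0,0,0,0]'; python3 -m inch '[0.05,0,0,0,0,0,0]';python3 -m inch '[0.05,0,0,0,0,0,0]';python3 -m inch '[0,0,0,0,0,0,0]') | grep -E "pos|force"
```

```text
ee_pos: [0.6052, -0.0155, -0.0174]
force: [-5.4, -1.0, 2.1]
ee_pos: [0.6053, -0.0155, -0.0174]
force: [-10.7, -2.5, 5.7]
ee_pos: [0.6055, -0.0154, -0.0174]
force: [-13.6, -2.4, 7.9]
ee_pos: [0.6055, -0.0154, -0.0174]
force: [-11.6, -2.3, 6.2]
```

```bash
(python3 -m inch '[0.03,0,-0.03,0,0,0,0]'; python3 -m inch '[0.04,0,-0.01,0,0,0,0]';python3 -m inch '[0.03,0,0,0,0,0,0]'; python3 -m inch '[0,0,0,0,0,0,0]') | grep -E "pos|force"
```

```text
ee_pos: [0.6056, -0.0154, -0.0174]
force: [-11.0, -3.0, 1.6]
ee_pos: [0.6059, -0.0154, -0.0174]
force: [-12.1, -2.4, 4.4]
ee_pos: [0.606, -0.0153, -0.0174]
force: [-15.8, -2.8, 6.0]
ee_pos: [0.606, -0.0153, -0.0174]
force: [-13.1, -2.7, 5.7]
```

```bash
(python3 -m inch '[0,0,0,0,0,0,0,0,0,0,0,0,0,0,0,0,0,0,0,0,0]') | grep -E "time|pos|force|rot"; python3 yaw.py
python3 - <<'E'
from h import *
im,d,K,D,W=cam("wrist"); P=cloud(d,K,D,W); z=np.nan_to_num(P[...,2]); M=(z>.014)&(z<.05)
L=[(300+np.nonzero(M[r,300:360])[0][0],r) for r in list(range(116,150,2))+list(range(180,232,2)) if M[r,300:360].any()]
A=at_z(L,.028,K,D,W); f=np.polyfit(A[:,1],A[:,0],1); print('front wall yaw',np.degrees(-np.arctan(f[0])).round(2))
E
```

```text
time_s: 19.75
ee_pos: [0.606, -0.0153, -0.0174]
eef_rot: [-3.141, 0.006, 0.124]
force: [-14.5, -2.0, 4.9]
side yaw 6.83 32 0.65 0.702 centre y at .6 -0.0161
[-14.5  -2.    4.9] [-0.54  2.33  0.01] [ 0.606  -0.0153 -0.0174] 19.75
front wall yaw 7.21
```

Square within about 0.3°, with the buffer compressed about 2 mm (about 8 N). Now I relieve the arm partly and open.

```bash
(python3 -m inch '[-0.05,0,0,0,0,0,0,-0.03,0,0,0,0,0,0,0,0,0,0,0,0,0]';python3 -m inch '[0,0,0,0,0,0,0.1, 0,0,0,0,0,0,0.2,0,0,0,0,0,0,0.3,0,0,0,0,0,0,0.36,0,0,0,0,0,0,0.36,0,0,0,0,0,0,0.36]') | grep -E "pos|force|width"
```

```text
ee_pos: [0.6061, -0.0154, -0.0174]
force: [-6.5, -1.3, -0.3]
grip_width: 0.0117
ee_pos: [0.6077, -0.0151, -0.0165]
force: [-0.4, 0.2, 0.1]
grip_width: 0.0339
```

Released cleanly, with force near 0. I rise straight up, draw back, and look.

```bash
(python3 -m inch '[0,0,-0.5,0,0,0,0.36,0,0,-1,0,0,0,0.36,0,0,-1,0,0,0,0.36,0,0,-1.5,0,0,0,0.36,0,0,-2.5,0,0,0,0.36,0,0,-2.5,0,0,0,0.36,0,0,-2.5,0,0,0,0.36,-2,0,-2,0,0,0,0.36,-3,0,-2,0,0,0,0.36,-4,0,-1,0,0,0,0.36,-4,0,0,0,0,0,0.36,-2,0,0,0,0,0,0.36,0,0,0,0,0,0,0.36,0,0,0,0,0,0,0.36]') | grep -E "time|pos|force|width"
python3 - <<'E'
from h import *
im,d,K,D,W=cam("wrist"); P=cloud(d,K,D,W); z=np.nan_to_num(P[...,2])
s,ds,Ks,Ds,Ws=cam("scene")
c=np.zeros((384,800,3),np.uint8); c[:300,:400]=cv2.resize(im,(400,300)); c[:,400:]=cv2.resize(s[110:302,200:400],(400,384)); save('end.png',c); save('wend.png',im)
np.savez('wend.npz',im=im,P=P,K=K,D=D,W=W)
for x in ctrl.place_of("wrist","handle")[:2]: print(x,at_z(x["centre"],.026,K,D,W)[0].round(4))
E
```

```text
time_s: 22.72
ee_pos: [0.4595, -0.0335, 0.149]
force: [0.5, 0.3, -0.2]
grip_width: 0.0339
{'centre': [143.3, 229.2], 'score': 0.83} [ 0.3282 -0.1184  0.026 ]
{'centre': [369.9, 177.5], 'score': 0.55} [ 0.6051 -0.0149  0.026 ]
```

View pics/end.png

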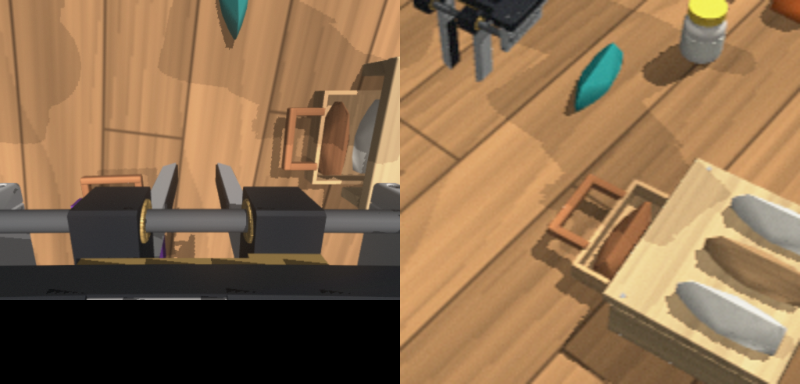

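The tray sits square under the shelf, about 60 mm sticking out, both hulls in place and the gripper clear. One last numeric check of the bar pose and the shelf edge in the same picture.

Run:
```python
from h import *
w=np.load('wend.npz'); K,D,W=w['K'],w['D'],w['W']; z=np.nan_to_num(w['P'][...,2])
M=(z>.014)&(z<.05)
m=M.copy(); m[:, :355]=0; m[:,373]=0; L=[];
ys,xs=np.nonzero(M[130:225,355:374]); r=cv2.minAreaRect((at_z(np.c_[xs+355,ys+130],.033,K,D,W)[:,:2]*1000).astype(np.float32)); print('bar',r)
L=[(400+np.nonzero(M[rw,400:425])[0][0],rw) for rw in range(122,232,3) if M[rw,400:425].any()]
A=at_z(L,.028,K,D,W); f=np.polyfit(A[:,1],A[:,0],1); print('front wall yaw',np.degrees(-np.arctan(f[0])).round(2), 'x at axis', np.polyval(f,-.0099).round(4))
S=(z>.062)&(z<.078); L=[(440+np.nonzero(S[rw,440:])[0][0],rw) for rw in range(80,300,3) if S[rw,440:].any()]
if len(L)>5:
    A=at_z(L,.069,K,D,W); f=np.polyfit(A[:,1],A[:,0],1); print('shelf edge yaw',np.degrees(-np.arctan(f[0])).round(2),len(L),np.std(A[:,0]-np.polyval(f,A[:,1])).round(4))
```

```text
bar ((598.1978149414062, -17.25647735595703), (16.14936065673828, 100.53596496582031), 13.095871925354004)
front wall yaw 11.19 x at axis 0.6431
shelf edge yaw 7.33 63 0.0006
```

The bar and wall masks include the arms and shadowed parts, so I refit on clean edges and look closely.

Run:
```python
from h import *
w=np.load('wend.npz'); K,D,W=w['K'],w['D'],w['W']; z=np.nan_to_num(w['P'][...,2]); im=w['im'].copy()
M=(z>.014)&(z<.05)
def line(L,zz,t,swap):
    A=at_z(L,zz,K,D,W)[:,:2]; 
    if not swap: A=A[:,::-1]
    k=np.ones(len(A),bool)
    for _ in range(4):
        f=np.polyfit(A[k,0],A[k,1],1); e=abs(A[:,1]-np.polyval(f,A[:,0])); k=e<max(.0012,np.median(e)*1.5)
    s=np.degrees(np.arctan(f[0])); print(t,round(s if swap else -s,2),k.sum(),len(k),np.polyval(f,.6 if swap else -.0151).round(4))
L=[(350+np.nonzero(M[r,350:400])[0][0],r) for r in range(142,214,2) if M[r,350:400].any()]; print(L[::6]); line(L,.033,'bar outer',False)
L=[(c,100+np.nonzero(M[100:200,c])[0][0]) for c in range(416,450,2)]; print(L[::4]); line(L,.028,'side',True)
L=[(398+np.nonzero(M[r,398:430])[0][0],r) for r in list(range(120,136,2))+list(range(148,206,2))+list(range(220,230,2)) if M[r,398:430].any()]; print(L[::4]); line(L,.028,'front wall',False)
save('wz.png',cv2.resize(im[80:280,340:512],(688,800),interpolation=cv2.INTER_CUBIC)[:600])
```

```text
[(np.int64(367), 142), (np.int64(366), 154), (np.int64(365), 166), (np.int64(363), 178), (np.int64(362), 190), (np.int64(361), 202)]
bar outer 7.27 36 36 0.5942
[(416, np.int64(116)), (424, np.int64(116)), (432, np.int64(116)), (440, np.int64(116)), (448, np.int64(116))]
side 6.79 17 17 0.0587
[(np.int64(409), 120), (np.int64(408), 128), (np.int64(405), 148), (np.int64(403), 156), (np.int64(403), 164), (np.int64(402), 172), (np.int64(401), 180), (np.int64(400), 188), (np.int64(399), 196), (np.int64(398), 204), (np.int64(398), 226)]
front wall 7.5 36 42 0.6431
```

View pics/wz.png

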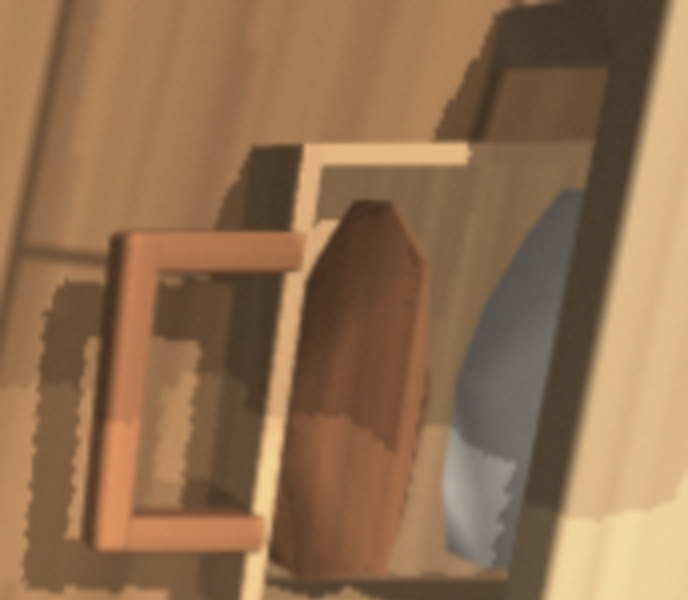

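Edges refit: bar 7.3°, front wall 7.5°, side 6.8°, against shelf edge 7.3°. The bar's visible outer edge is its lower one; allowing for that its centre is at x≈0.605, between first contact (0.604) and full press (0.606), so the tray rests on the buffer.

```bash
python3 -c "
from station import ctrl
print(ctrl.hand_in())"
```

```text
the job is handed in; nothing more can be done
None
```

I slid the wooden tray square under the drying shelf and pressed it on the buffer. I then let go and handed the job in, at about 23 s of the 72 s. The main doubt is "without leaning down": the tool pressed down 6–10 N for part of the last slide.

- **Grasp:** the first close missed. The real fingertips end about 26 mm above the reported TCP, so the gripper shut just above the bar without touching it. I went lower under force checks and got a firm hold.
- **Buffer:** first contact was with the tray's origin about 4 mm inside the front edge. I estimate about 2 mm of compression there, so about 8 N on the buffer. The wrist peaked near 16 N, with 6 to 7 N of that friction.
- **Vertical load:** early on the tray was slightly lifted, by about 2.5 N. Near the end the tool pressed down 6–10 N, briefly 11.5 N at contact, before I eased it off. That raised the sliding friction to about 8 N.
- **Last checks:** the tray's yaw reads 6.8–7.5° against the shelf's 7.3°. The bar sits between first contact and full press, about 0.7 mm back from full press, so the tray still rests on the buffer. My first yaw fit read 11–13°, because its mask took in other parts; clean edges and a close view settled it. Both hulls are in the tray and the gripper is clear.
- **Other things:** I never went near the glue jar, parts box, screwdriver, purple tray or turquoise hull. I did not re-measure them at the end.

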